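Feel along the bolt groove of a lock case and hold the probe on the red dot

TASK

Check the bolt groove of the lock case for burrs: take the blue-handled sprung probe out of its wooden stand, set its needle upright in the groove on the green dot, and draw it slowly (about 30 mm a second) along the groove, round the bend, to the red dot, pressing lightly all the way so that the needle stays in touch but is never pushed fully home. Finish there, still holding the probe upright in the gripper, its point on the red dot and the needle pushed in about half-way; do not let go, and leave the other things on the bench where they are.

Things in the scene. Friction and masses are not known exactly. Their poses are not given: they have to be found in the camera images.
- probe_grip (a point): point on the sprung probe's axis half-way up its blue round handle (18 mm diameter), the place to grip; z runs up along the probe. The plain handle reaches 35 mm below and above this point, a steel cap 5 mm more. The probe starts upright and loose in the stand's hole; lift it straight up by 60 mm or more to clear it
- needle_point (a point): lowest point of the needle's round end (ball of 5 mm diameter) on the probe's axis
- needle (a joint): how far the needle is pushed into the sleeve against its spring, m: 0 free, 0.010 fully home. The spring starts to give at about 0.8 N and needs 0.4 N more per mm (2.8 N half-way). A yellow ring on the needle, 5 to 8 mm below the sleeve when free, slips out of sight a little past half-way
- probe: the whole probe, about 100 g; origin on its axis at the underside of its flange (26 mm wide, 5 mm thick, rests on the stand), 40 mm below probe_grip; z up towards the handle. Under the flange: a steel sleeve 12 mm wide, 28 mm long, then the 5 mm needle standing 20 mm out of it when free, its point then 88 mm below probe_grip
- stand: wooden tool stand, 56 x 56 mm, 85 mm high, fixed to the bench; origin at the centre of its underside. The red bench vice beside it stands 203 mm high, between stand and lock: carry the probe above it. The hole in the middle of its top is 17 mm wide and 53 mm deep The orange press head behind it (left side at y = -0.145, front at x = 0.70, z 0.30 to 0.50) is solid too.
- lock: lock case with an aluminium cover 110 x 70 mm, lying flat on a blue riser behind the vice, fixed; brass plate along one long side. Origin at the centre of the riser's foot, x along the long side, y to the brass plate, z up; cover's face at z 122 mm. L-shaped groove 12 mm wide, 4 mm deep (floor at z 118 mm): 60 mm along +x from green dot to bend, 36 mm along +y to red dot; it ends 6 mm past each
- green_dot (a point): centre of the green dot (8 mm wide) on the groove's floor, where the groove begins
- leg1_mid (a point): point on the groove's floor mid-way between the green dot and the bend
- bend (a point): point on the groove's floor where the middle lines of its two legs cross
- leg2_mid (a point): point on the groove's floor mid-way between the bend and the red dot
- red_dot (a point): centre of the red dot (8 mm wide) on the groove's floor, where the groove ends
- oil_bottle: bystander: tan oil dropper with a red spout, 33 mm across, 98 mm tall, standing; origin at the centre of its underside
- padlock: bystander: brass padlock standing, 18 x 42 x 69 mm; origin at the centre of its underside
- cylinder_brass: bystander: brass lock cylinder, 17 x 64 x 38 mm; origin at the centre of its underside
- pliers: bystander: red-handled pliers lying flat, 60 x 201 x 14 mm; origin at the centre of its underside
- glue_bottle: bystander: black bottle with a white cap, 49 mm across, 120 mm tall; origin at the centre of its underside

How it is judged:
On the way, in this order (a step that is already met when the one before it is completed fails the run):
1. the probe is held by the fingers, lifted clear of the stand (contact force between the fingers and probe above 1 N and height (world z) of needle_point above 0.093 m), for 0.1 s.
2. the needle touches the groove's floor at the green dot (within 6 mm), probe held upright (distance between needle_point and green_dot below 0.006 m and contact force between probe and lock above 0.3 N and contact force between the fingers and probe above 1 N and angle between probe_grip's own z axis and vertical below 0.17 rad), for 0.2 s.
3. the needle, still touching, passes the middle of the groove's first leg (within 8 mm) (distance between needle_point and leg1_mid below 0.008 m and contact force between probe and lock above 0.3 N and contact force between the fingers and probe above 1 N and angle between probe_grip's own z axis and vertical below 0.17 rad), for 0.05 s.
4. the needle, still touching, passes the bend (within 8 mm) (distance between needle_point and bend below 0.008 m and contact force between probe and lock above 0.3 N and contact force between the fingers and probe above 1 N and angle between probe_grip's own z axis and vertical below 0.17 rad), for 0.05 s.
5. the needle, still touching, passes the middle of the second leg (within 8 mm) (distance between needle_point and leg2_mid below 0.008 m and contact force between probe and lock above 0.3 N and contact force between the fingers and probe above 1 N and angle between probe_grip's own z axis and vertical below 0.17 rad), for 0.05 s.
At the end, for the whole second after the job is handed in: the fingers hold the probe still and upright (within about 10 degrees), its point within 6 mm of the red dot's centre on the groove's floor, the needle pushed in by 2 to 8 of its 10 mm, the force on the lock between 0.5 and 8 N (distance between needle_point and red_dot below 0.006 m and value of joint needle between 0.002 and 0.008 m and contact force between probe and lock between 0.5 and 8 N and angle between probe_grip's own z axis and vertical below 0.17 rad and contact force between the fingers and probe above 1 N and linear speed of probe below 0.02 m/s); the arm keeps its last pose, push and grip.
It fails at once if the needle is pushed fully home, or the probe presses on the lock with more than 15 N (value of joint needle above 0.0097 m or contact force between probe and lock above 15 N).
It fails at once if the probe moves faster than 0.12 m/s while it touches the lock (contact force between probe and lock above 0.3 N and linear speed of probe above 0.12 m/s).
It fails at once if a bystander is moved by more than 20 mm (distance of any of oil_bottle, padlock, cylinder_brass, pliers, glue_bottle from where it was at the start of the episode above 0.02 m).
It also fails if it takes over 58 s, if anything falls off the work surface, if the arm or the gripper's body presses on something with over 40 N, if the wrist force passes 120 N, or if a joint passes its speed limit or range.

ROBOT

A 7-joint arm with a two-finger parallel gripper is mounted at the origin on a cart in front of the work surface, level with it; the furniture and walls round the work are solid. World frame = base frame: x ahead of the robot, y to its left, z up, the work surface at z = 0. Lengths are in m, angles in rad, forces in N, time in s.
With the tool pointing down it reaches from about 0.4 to 0.85 m from the base axis. Payload 4.5 kg.
Tool frame: the origin (TCP) lies at the very end of the fingers, on their centre line; the grasp point (between the pads) lies grip_depth behind it (grip_depth is the distance from the TCP to the grasp point, in m); z points along the fingers, y is the line along which they close (so a half turn about z gives the same grasp; the last joint's range is limited). The gripper opens to 85 mm and grips with 20 to 120 N. Pads are 22 mm wide; open, the fingers measure 114 mm over their backs; the gripper's body (76 mm by 85 mm) begins 54 mm behind the grasp point. The pads swing forward as they close: fully open they stand 13 mm farther back than shut.
Start: joints at [-1.199, 0.689, -0.195, 1.565, 0.157, 0.902, -0.215], TCP at [0.207, 0.59, 0.231] pointing down, gripper open.
Joint ranges: [-3.01, 3.01], [-0.46, 2.08], [-1.47, 1.51], [0.13, 2.56], [-1, 4.14], [0.04, 2.09], [-2.66, 2.66]. Speed limits (rad/s): [2.57, 2.57, 3.14, 3.14, 3.14, 3.14, 3.14].

INTERFACE

Orientations are given as a rotation vector (axis times angle).
In Python, from rig import * gives the robot as it stands. The module is installed in compiled form; this text tells all that it offers.
- The arm moves only by the tool step_arm, never from a script. Its argument "moves" is one flat list of numbers, 4 for each row, row after row: the shift along the tool's x, y, z in mm, then the turn about the tool's z in degrees. In form: [tx, ty, tz, twist, tx, ty, tz, twist, ...]. A call has 1 to 20 rows; each row is the pose to reach, as a shift and turn from the pose commanded when the call began, along the tool's axes at that moment; what a row does not reach only later rows make up. A row lasts 1/10 s, in which the tool goes at most 50 mm and 8.59 degrees, less where a joint would pass 70% of its speed; a pose out of reach is approached as far as the arm can. A call with a gripper value outside its range is refused whole. "gripper" is the opening, from -1 (shut) to 1 (fully open), set as the call begins (left out, the last holds). The fingers move at their own pace and stop on an object; "grip_force" is the grip in N (left out, the last holds). Time passes only in rows, so rows that repeat a pose let the fingers close. It gives the time, the measured TCP pose, the force, the opening and the grip force at its end, in the units of the state.
- get_obs(): the state, without advancing time (a new reading comes with each control period).
- grab_frame(name): name is "scene" or "side" or "wrist"; returns the picture (480x640x3 uint8, red, green, blue); there is no depth.
- camera_model(name): a dict with "fx", "fy", "cx", "cy" (pixels), "origin" and "rotation" of the camera in the world; the wrist camera has in their place "mount" (4x4, takes a point from camera to tool coordinates, whose origin is the TCP and whose axes are the flange's). Camera axes: x right, y down, z forward; pixel columns grow to the right and rows downward; lengths in m; the calibration is good to about 2 mm. A picture is of the moment at which its call begins: read the wrist's pose just before it. camera_model takes no time and is no camera call.
- finish_job(): hands the job in; it is judged then, once.
The state is a dict: "time_s": time; "qpos": joint angles; "dq": joint speeds; "joint_torque": joint torques, N m; "eef_pos": TCP position; "tcp_rot": TCP orientation; "wrist_force": force on the tool from outside, world axes, zero at the start; "moment": the same for the moment, N m; "finger_gap": finger opening in m; "gripper_force": force on a finger pad.
Only numpy, scipy, OpenCV 4.12 (cv2) and the standard library are available. Lean on these libraries where they do the work, as an engineer would, in place of code of your own. Each camera call takes 0.05 s, during which the arm holds its last target. There are 200 camera calls.

## Working session

There is one attempt and no reset: what is moved stays moved. The work goes in short steps, Python scripts to look and compute and a tool call to move; the robot and the scene stay as the last step left them, time stands still between calls to the robot, and variables do not carry over. Pictures are saved under pics/ and viewed, at most 10 in all, crops included, and the job is handed in when it is done.

Besides the shell and the picture viewer there is one more tool, called by a JSON object that holds its "method" and its "body". step_arm: Moves the arm, as the interface text tells. Its arguments: {"type":"object","properties":{"moves":{"type":"array","items":{"type":"number"}},"gripper":{"type":"number"},"grip_force":{"type":"number"}},"required":["moves"]}

```bash
mkdir -p pics
python3 - <<'E'
from rig import *
import cv2, numpy as np
o=get_obs(); print({k:np.round(v,3) for k,v in o.items()})
for n in("scene","side"):
    f=grab_frame(n); cv2.imwrite(f"pics/{n}0.png",f[:,:,::-1]); m=camera_model(n); print(n,{k:np.round(v,3).tolist() for k,v in m.items()})
print(camera_model("wrist"))
E
```

```text
{'time_s': np.float64(0.0), 'qpos': array([-1.199,  0.69 , -0.195,  1.566,  0.157,  0.903, -0.215]), 'dq': array([-0.001, -0.001,  0.001,  0.002, -0.001, -0.001,  0.001]), 'joint_torque': array([ 1.0000e-03, -5.3961e+01, -1.2670e+00, -1.5854e+01,  9.0000e-03,
        9.0000e-03,  0.0000e+00]), 'eef_pos': array([0.207, 0.589, 0.23 ]), 'tcp_rot': array([-5.280e-01, -3.097e+00,  3.000e-03]), 'wrist_force': array([ 0.083,  0.136, -0.213]), 'moment': array([0.024, 0.003, 0.02 ]), 'gripper_force': np.float64(0.0), 'finger_gap': np.float64(0.085)}
scene {'fx': 460.921, 'fy': 460.921, 'cx': 319.468, 'cy': 237.833, 'origin': [-0.217, -0.487, 0.701], 'rotation': [-1.916, 1.089, -0.606]}
side {'fx': 511.599, 'fy': 511.599, 'cx': 319.602, 'cy': 241.564, 'origin': [0.058, 1.211, 0.823], 'rotation': [-0.541, 2.475, -1.473]}
{'fx': 402.28060325533875, 'fy': 402.28060325533875, 'cx': 320.7150555544106, 'cy': 238.3378582872989, 'mount': array([[-1.37729915e-03, -9.45427725e-01, -3.25828975e-01,
         8.46739275e-02],
       [ 9.99999051e-01, -1.29104250e-03, -4.80959274e-04,
        -1.15202640e-03],
       [ 3.40531783e-05, -3.25829328e-01,  9.45428605e-01,
        -1.40709716e-01],
       [ 0.00000000e+00,  0.00000000e+00,  0.00000000e+00,
         1.00000000e+00]])}
```

View pics/scene0.png

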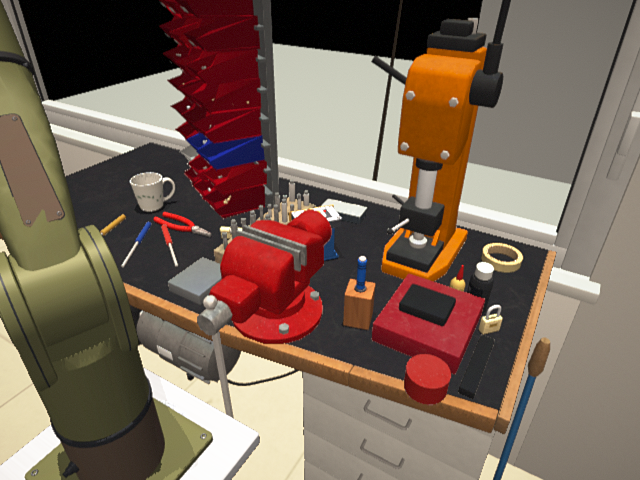

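View pics/side0.png

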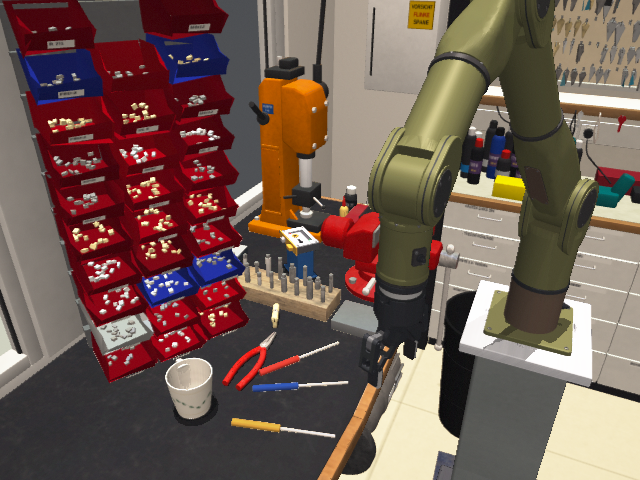

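The scene view shows the blue probe at about (362,270) in its wooden stand at (360,303), with the vice to its left. The side view shows the lock on its blue riser at about (300,238).

```bash
cat > h.py <<'E'
from rig import *
import cv2, numpy as np
from scipy.spatial.transform import Rotation as R
def cam(n,o=None):
    m=camera_model(n); K=(m["fx"],m["fy"],m["cx"],m["cy"])
    if "mount" in m:
        T=np.eye(4);T[:3,:3]=R.from_rotvec(o["tcp_rot"]).as_matrix();T[:3,3]=o["eef_pos"];T=T@m["mount"]
        return K,T[:3,:3],T[:3,3]
    r=np.array(m["rotation"]); r=R.from_rotvec(r).as_matrix() if r.size==3 else r
    return K,r,np.array(m["origin"])
def ray(c,u,v):
    K,r,t=c; return t, r@np.array([(u-K[2])/K[0],(v-K[3])/K[1],1.])
def onz(c,u,v,z):
    t,d=ray(c,u,v); return t+d*(z-t[2])/d[2]
def proj(c,p):
    K,r,t=c; q=r.T@(np.array(p)-t); return np.array([K[0]*q[0]/q[2]+K[2],K[1]*q[1]/q[2]+K[3]])
def blobs(img,lo,hi,roi,amin=4):
    h=cv2.cvtColor(img,cv2.COLOR_RGB2HSV); m=cv2.inRange(h,np.array(lo),np.array(hi)); z=np.zeros_like(m); x0,y0,x1,y1=roi; z[y0:y1,x0:x1]=m[y0:y1,x0:x1]
    n,l,s,c=cv2.connectedComponentsWithStats(z); return [(s[i].tolist(),c[i].round(1).tolist()) for i in range(1,n) if s[i][4]>=amin]
E
python3 - <<'E'
from h import *
im=cv2.imread("pics/scene0.png")[:,:,::-1].copy(); c=cam("scene")
b=blobs(im,(100,120,40),(125,255,255),(340,245,385,300)); print(b)
for s,p in b: print(onz(c,*p,.125).round(4), [proj(c,np.r_[onz(c,*p,.125)[:2],z]).round(0).tolist() for z in (.165,.085)])
im2=cv2.imread("pics/side0.png")[:,:,::-1].copy(); c2=cam("side")
print("g",blobs(im2,(45,90,50),(85,255,255),(275,220,325,255),1)); print("r",blobs(im2,(0,120,80),(8,255,255),(280,220,318,255),1))
for p in [(300,237)]: print(onz(c2,*p,.122))
a=cv2.resize(im[190:330,220:390],None,fx=4,fy=4,interpolation=2)[:, :]
bb=cv2.resize(im2[215:290,270:335],None,fx=8,fy=8,interpolation=2)
cv2.imwrite("pics/cropB.png",bb[:600,:520,::-1])
E
```

```text
[([356, 259, 11, 31, 235], [360.9, 274.1])]
[ 0.4852 -0.1774  0.125 ] [[362.0, 258.0], [360.0, 289.0]]
g [([309, 239, 1, 1, 1], [309.0, 239.0])]
r [([289, 233, 2, 1, 2], [289.5, 233.0])]
[0.64848652 0.03619786 0.122     ]
```

View pics/cropB.png

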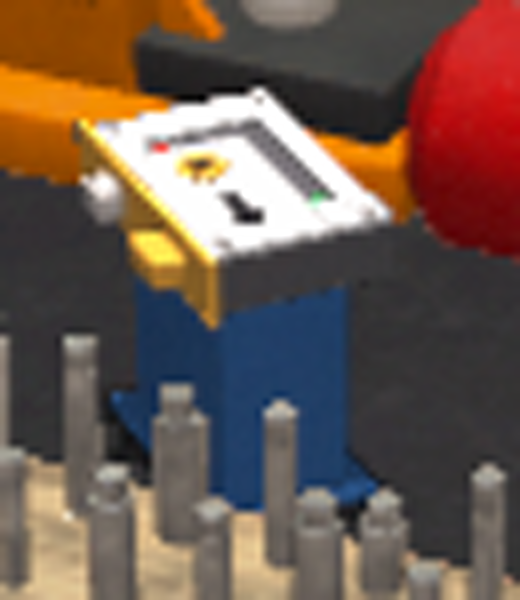

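The crop shows the L-shaped groove: green dot at about (309,239) in the full picture, the bend at (302,231) and the red dot at (290,233). The lock's brass side faces the side camera.

Run:
```python
import rig; print([n for n in dir(rig) if not n.startswith('_')], getattr(rig,'grip_depth',None))
from h import *
o=get_obs(); M=R.from_rotvec(o["tcp_rot"]).as_matrix(); print(M.round(3), o["eef_pos"], R.from_rotvec(o["tcp_rot"]).as_rotvec())
c=cam("scene"); c2=cam("side")
for p in [(309.0,239),(302,231),(290,233.3)]: print(onz(c2,*p,.118).round(3))
print("vice foot edge",onz(c,322,312,.0),"bracket",[onz(c,*p,.203).round(3) for p in [(272,236),(303,262),(330,220),(300,212)]])
# move needed
for t in ([.60,.03,.36],[.485,-.177,.36]): print((M.T@(np.array(t)-o["eef_pos"])*1000).round(0))
```

```text
['Unreachable', 'camera_model', 'finish_job', 'get_obs', 'grab_frame', 'grip_depth'] 0.0187
[[-0.944  0.331 -0.   ]
 [ 0.331  0.944 -0.002]
 [-0.    -0.002 -1.   ]] [0.2069785  0.58911019 0.23056956] [-5.27899171e-01 -3.09677375e+00  2.57866340e-03]
[0.623 0.029 0.118]
[ 0.663 -0.007  0.118]
[0.689 0.021 0.118]
vice foot edge [ 0.46511055 -0.09764926  0.        ] bracket [array([ 0.412, -0.01 ,  0.203]), array([ 0.368, -0.111,  0.203]), array([ 0.528, -0.078,  0.203]), array([ 0.524, -0.005,  0.203])]
[-556. -398. -129.]
[-516. -631. -128.]
```

{"method": "step_arm", "body": {"moves": [0, 0, -50, 0, 0, 0, -100, 0, -30, -20, -130, 0, -70, -50, -130, 0, -110, -80, -130, 0, -150, -108, -130, 0, -190, -136, -130, 0, -230, -164, -130, 0, -270, -193, -130, 0, -310, -221, -130, 0, -350, -250, -130, 0, -390, -278, -130, 0, -430, -307, -130, 0, -470, -335, -130, 0, -510, -364, -130, 0, -540, -386, -130, 0, -556, -398, -130, 0, -556, -398, -130, 0, -556, -398, -130, 0], "gripper": 0.1, "grip_force": 40}}

```text
time_s: 2.0
eef_pos: [0.5993, 0.0304, 0.3607]
tcp_rot: [-0.528, -3.095, -0.001]
wrist_force: [-0.2, -0.1, -0.7]
finger_gap: 0.0467
gripper_force: 0.0
```

Run:
```python
from h import *
o=get_obs(); f=grab_frame("wrist"); cv2.imwrite("pics/w1.png",f[:,:,::-1]); np.savez("w1.npz",**o)
print(o["time_s"],o["eef_pos"],o["tcp_rot"],o["finger_gap"],o["wrist_force"])
```

```text
2.0 [0.59925271 0.03042448 0.36068063] [-5.27892501e-01 -3.09519997e+00 -8.82882019e-04] 0.04671321433774144 [-0.21569845 -0.13266061 -0.73527322]
```

View pics/w1.png

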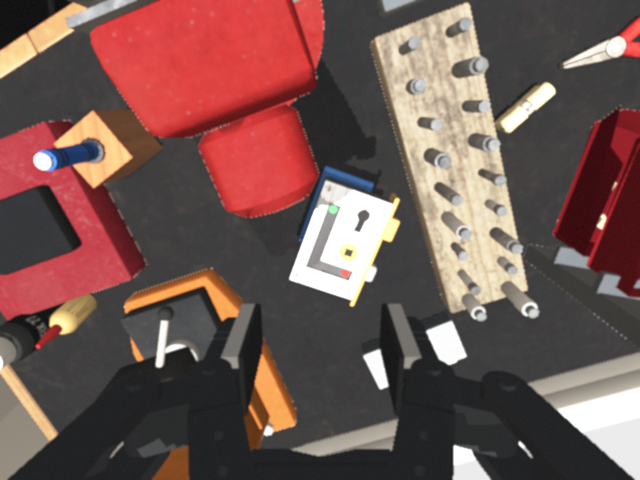

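The wrist view shows the lock with the green dot at about (333,210), the bend at (316,262) and the red dot at (345,273). The probe is at (68,157), with the vice's red head at (260,165) next to the lock.

Run:
```python
from h import *
o=dict(np.load("w1.npz")); im=cv2.imread("pics/w1.png")[:,:,::-1].copy(); c=cam("wrist",o)
g=blobs(im,(45,80,40),(85,255,255),(320,200,345,222),5); r=blobs(im,(0,120,80),(8,255,255),(335,262,356,284),5); print(g,r)
G=onz(c,*g[0][1],.118);Rd=onz(c,*r[0][1],.118); print(G.round(4),Rd.round(4),"dist",np.linalg.norm(G-Rd),np.hypot(60,36))
# lock axes from G->R
d=(Rd-G)[:2]; a=np.arctan2(d[1],d[0])-np.arctan2(36,60); print("yaw deg",np.degrees(a)); B=G+.06*np.array([np.cos(a),np.sin(a),0]); print("bend",B,proj(c,B))
b=blobs(im,(100,120,40),(125,255,255),(30,135,110,175),20); print(b)
for s,p in b: print(onz(c,*p,.125))
h=cv2.cvtColor(im,cv2.COLOR_RGB2HSV)
vice=[(230,215),(315,180),(200,145),(165,137),(310,100)]; print("vice@.2",[onz(c,*p,.2)[:2].round(3).tolist() for p in vice])
M=R.from_rotvec(o["tcp_rot"]).as_matrix(); print((M.T@(np.array([.487,-.177,.36])-o["eef_pos"])*1000).round(0))
```

```text
[([329, 205, 8, 8, 32], [332.4, 208.4])] [([342, 270, 7, 7, 38], [344.8, 272.9])]
[0.6177 0.0348 0.118 ] [0.6873 0.0246 0.118 ] dist 0.0703541800164446 69.9714227381436
yaw deg -39.31512363047345
bend [ 0.66408433 -0.003203    0.118     ] [312.0418333  261.63714661]
[([43, 143, 55, 27, 762], [72.2, 154.4])]
[ 0.48728551 -0.17467828  0.125     ]
vice@.2 [[0.575, -0.037], [0.571, 0.034], [0.519, -0.036], [0.505, -0.058], [0.516, 0.05]]
[  37. -233.    1.]
```

{"method": "step_arm", "body": {"moves": [7, -45, 0, 0, 14, -90, 0, 0, 21, -135, 0, 0, 29, -180, 0, 0, 37, -220, 20, 0, 37, -233, 60, 0, 37, -233, 100, 0, 37, -233, 110, 0, 37, -233, 110, 0, 37, -233, 110, 0, 37, -233, 110, 0]}}

```text
time_s: 3.15
eef_pos: [0.4893, -0.1772, 0.2531]
tcp_rot: [0.525, 3.093, -0.0]
wrist_force: [-0.2, -0.4, 0.3]
finger_gap: 0.0471
gripper_force: 0.0
```

Run:
```python
from h import *
o=get_obs(); f=grab_frame("wrist"); cv2.imwrite("pics/w2.png",f[:,:,::-1]); np.savez("w2.npz",**o); c=cam("wrist",o)
print(o["eef_pos"],o["tcp_rot"])
P=[.486,-.176,.125]; u=proj(c,P); print(u)
b=blobs(f,(100,120,40),(125,255,255),(200,100,440,440),50); print(b)
for s,p in b: print(onz(c,*p,.125), onz(c,s[0]+s[2]/2,s[1]+s[3]/2,.13))
```

```text
[ 0.4893359  -0.17717483  0.25311654] [ 5.25226117e-01  3.09340252e+00 -1.42394910e-04]
[322.45374019 222.06486839]
[([307, 201, 27, 42, 634], [319.7, 218.3])]
[ 0.48278658 -0.17690357  0.125     ] [ 0.48406958 -0.17676536  0.13      ]
```

View pics/w2.png

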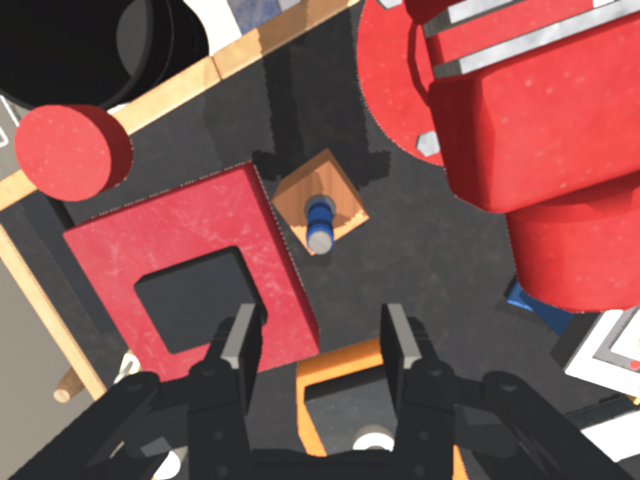

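The close view shows the probe from above: its steel cap is centred at (320,241), and the flange on the stand is at about (320,207). The vice is to the right and a red box lies to the left.

Run:
```python
from h import *
o=dict(np.load("w2.npz")); c=cam("wrist",o)
print(onz(c,320,242,.165),onz(c,320,208,.0875))
M=R.from_rotvec(o["tcp_rot"]).as_matrix(); 
print(M.round(3))
for t in ([.4855,-.1768,.125-.0187],): print((M.T@(np.array(t)-o["eef_pos"])*1000).round(1))
print("redbox top corner", onz(c,318,345,.06)[:2],onz(c,255,165,.06)[:2])
```

```text
[ 0.48582187 -0.17770197  0.165     ] [ 0.4853034  -0.17761373  0.0875    ]
[[-0.944  0.33   0.004]
 [ 0.33   0.944 -0.001]
 [-0.004  0.001 -1.   ]]
[  4.3  -1.  146.8]
redbox top corner [ 0.6206107  -0.22730772] [ 0.43986735 -0.21853993]
```

{"method": "step_arm", "body": {"moves": [4, -1.5, 30, 0, 4, -1.5, 60, 0, 4, -1.5, 90, 0, 4, -1.5, 115, 0, 4, -1.5, 135, 0, 4, -1.5, 145, 0, 4, -1.5, 145, 0, 4, -1.5, 145, 0, 4, -1.5, 145, 0]}}

```text
time_s: 4.1
eef_pos: [0.4843, -0.178, 0.1075]
tcp_rot: [0.528, 3.094, -0.0]
wrist_force: [-0.7, -0.3, 0.4]
finger_gap: 0.0471
gripper_force: 0.0
```

Run:
```python
from h import *
o=get_obs(); f=grab_frame("wrist"); cv2.imwrite("pics/w3.png",f[:,:,::-1])
print(o["eef_pos"],o["tcp_rot"],o["wrist_force"])
```

```text
[ 0.48434106 -0.17801881  0.10746849] [ 5.27838529e-01  3.09444415e+00 -3.92405651e-04] [-0.67045079 -0.26470719  0.37765258]
```

View pics/w3.png

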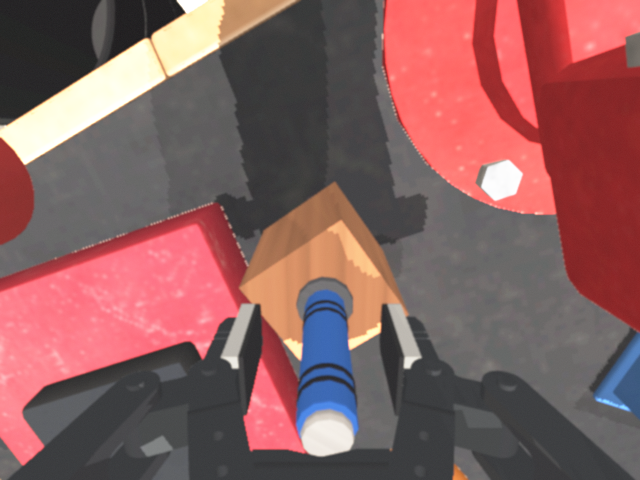

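The handle stands centred between the open fingers, at about (325,360), above the flange. I close now.

{"method": "step_arm", "body": {"moves": [0, 0, 0, 0, 0, 0, 0, 0, 0, 0, 0, 0, 0, 0, 0, 0, 0, 0, 0, 0, 0, 0, 0, 0, 0, 0, 0, 0, 0, 0, 0, 0, 0, 0, 0, 0, 0, 0, 0, 0], "gripper": -1, "grip_force": 60}}

```text
time_s: 5.15
eef_pos: [0.4837, -0.1777, 0.1066]
tcp_rot: [0.528, 3.096, 0.0]
wrist_force: [0.1, 0.4, 5.2]
finger_gap: 0.0168
gripper_force: 58.3
```

{"method": "step_arm", "body": {"moves": [0, 0, -10, 0, 0, 0, -25, 0, 0, 0, -40, 0, 0, 0, -60, 0, 0, 0, -80, 0, 0, 0, -100, 0, 0, 0, -120, 0, 0, 0, -140, 0, 0, 0, -160, 0, 0, 0, -180, 0, 0, 0, -200, 0, 0, 0, -210, 0, 0, 0, -215, 0, 0, 0, -215, 0, 0, 0, -215, 0, 0, 0, -215, 0]}}

```text
time_s: 6.75
eef_pos: [0.4828, -0.1775, 0.3203]
tcp_rot: [-0.528, -3.095, -0.0]
wrist_force: [-1.1, -0.7, -0.9]
finger_gap: 0.0163
gripper_force: 58.4
```

Run:
```python
from h import *
o=get_obs(); M=R.from_rotvec(o["tcp_rot"]).as_matrix(); 
print(o["eef_pos"],o["tcp_rot"],o["wrist_force"],o["moment"],o["finger_gap"])
f=grab_frame("scene"); c=cam("scene"); p=o["eef_pos"]; 
for q in (p+[0,0,.0187+.035],p+[0,0,.0187-.035],p+[0,0,.0187-.088]): print(proj(c,q).round(1))
u=proj(c,p-[0,0,.03]).astype(int); a=f[u[1]-75:u[1]+75,u[0]-90:u[0]+90]; cv2.imwrite("pics/s2.png",cv2.resize(a,None,fx=4,fy=4,interpolation=2)[:,:,::-1]); print(u)
print(((M.T@(np.array([.6177,.0348,.320])-p))*1000).round(1))
```

```text
[ 0.48284134 -0.1775404   0.32033576] [-5.27508253e-01 -3.09491340e+00 -4.57117925e-04] [-1.11653603 -0.66412995 -0.94420083] [ 0.04182877 -0.00200591 -0.01717389] 0.016348308877627178
[368.3 162.4]
[365.8 197.5]
[364.1 222.1]
[365 204]
[-5.69e+01  2.45e+02  2.00e-01]
```

View pics/s2.png

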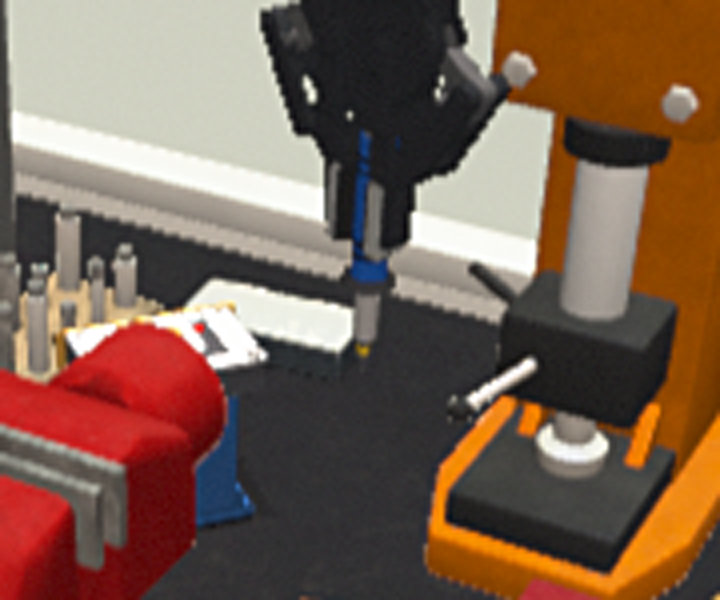

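The probe hangs upright in the fingers, with its yellow ring at (363,352) in the crop and in full view, so the needle is free. Next I carry it over the vice to the green dot.

{"method": "step_arm", "body": {"moves": [-6, 25, 0, 0, -14, 60, 0, 0, -22, 95, 0, 0, -31, 130, 0, 0, -39, 165, 0, 0, -47, 200, 0, 0, -53, 230, 0, 0, -56, 242, 0, 0, -57, 245, 0, 0, -57, 245, 20, 0, -57, 245, 45, 0, -57, 245, 70, 0, -57, 245, 90, 0, -57, 245, 100, 0, -57, 245, 105, 0, -57, 245, 105, 0, -57, 245, 105, 0, -57, 245, 105, 0]}}

```text
time_s: 8.6
eef_pos: [0.619, 0.0345, 0.2174]
tcp_rot: [0.528, 3.095, 0.001]
wrist_force: [0.3, -0.7, -1.3]
finger_gap: 0.0163
gripper_force: 58.6
```

Run:
```python
from h import *
o=get_obs(); f=grab_frame("wrist"); cv2.imwrite("pics/w4.png",cv2.resize(f[210:480,180:480],None,fx=2,fy=2,interpolation=2)[:,:,::-1]); cv2.imwrite("pics/w4f.png",f[:,:,::-1]);np.savez("w4.npz",**o); c=cam("wrist",o); p=o["eef_pos"]
print(p,o["tcp_rot"],o["wrist_force"])
print(proj(c,p-[0,0,.0693]),proj(c,p-[0,0,.0693-.02]))
for n,(a,b) in dict(g=((45,80,40),(85,255,255)),r=((0,120,80),(8,255,255))).items():
  for s,q in blobs(f,a,b,(200,150,450,470),40): print(n,s,q,onz(c,*q,.118).round(4))
```

```text
[0.61903474 0.03449986 0.21736923] [5.27958762e-01 3.09492502e+00 8.55858900e-04] [ 0.31785539 -0.74441126 -1.30730019]
[322.88653523 258.80670536] [323.11692365 273.39269963]
g [317, 233, 13, 13, 131] [322.9, 239.0] [0.6179 0.0351 0.118 ]
r [200, 150, 99, 107, 8261] [241.9, 195.7] [ 0.5751 -0.0021  0.118 ]
```

View pics/w4.png

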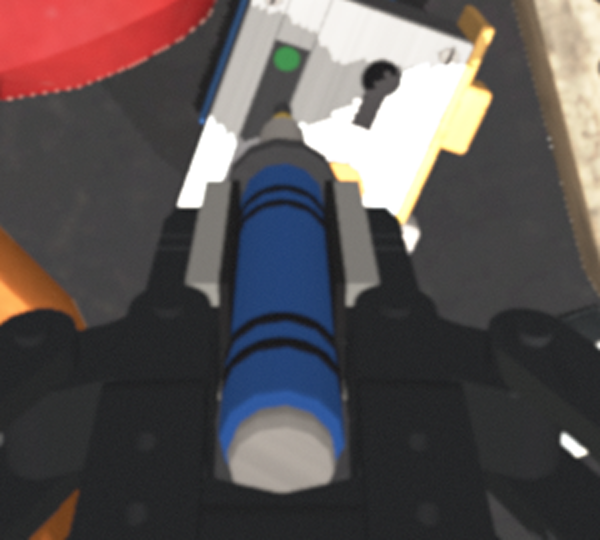

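The close view shows the needle with its yellow ring at (321,266) in the full picture, on the axis projected from the TCP. The green dot at (323,239) agrees with the earlier measurement to under 1 mm, so I descend gently.

{"method": "step_arm", "body": {"moves": [1, 0, 5, 0, 1, 0, 10, 0, 1, 0, 15, 0, 1, 0, 20, 0, 1, 0, 24, 0, 1, 0, 26, 0, 1, 0, 27, 0, 1, 0, 28, 0, 1, 0, 29, 0, 1, 0, 30, 0, 1, 0, 31, 0, 1, 0, 32, 0, 1, 0, 32, 0, 1, 0, 32, 0, 1, 0, 32, 0]}}

```text
time_s: 10.15
eef_pos: [0.6176, 0.0349, 0.1844]
tcp_rot: [0.528, 3.097, 0.0]
wrist_force: [0.1, 0.0, 0.3]
finger_gap: 0.0167
gripper_force: 58.6
```

Run:
```python
from h import *
o=get_obs(); f=grab_frame("wrist"); o2=get_obs(); print(o["eef_pos"].round(4),o["wrist_force"],o2["wrist_force"],o2["eef_pos"].round(4),o["tcp_rot"]); cv2.imwrite("pics/w5f.png",f[:,:,::-1])
g=grab_frame("side"); c=cam("side"); u=proj(c,o["eef_pos"]-[0,0,.05]).astype(int); print(u)
cv2.imwrite("pics/s5.png",np.hstack([cv2.resize(f[210:330,260:390],(400,369),interpolation=2),cv2.resize(g[u[1]-35:u[1]+35,u[0]-38:u[0]+38],(400,369),interpolation=2)])[:,:,::-1])
```

```text
[0.6176 0.0349 0.1844] [1.45928703e-01 2.71982455e-04 3.49925360e-01] [-0.21336708 -0.27089621  1.4146334 ] [0.6176 0.0349 0.1844] [5.28008152e-01 3.09650849e+00 2.42959344e-04]
[309 235]
```

View pics/s5.png

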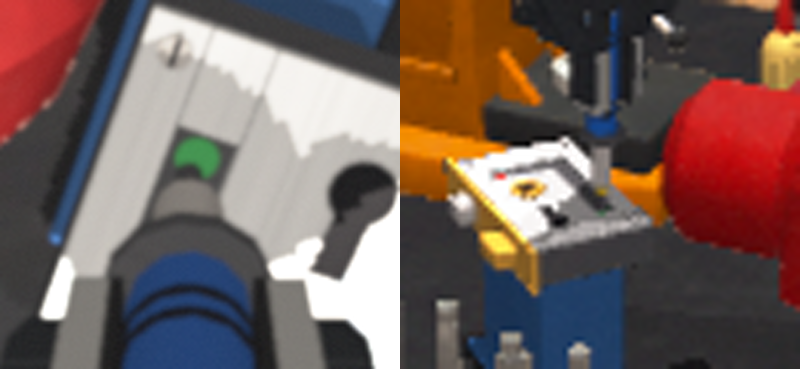

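The left half (wrist view) shows the needle end reaching the lower edge of the green dot, and the right half (side view) shows the needle in the groove with the ring still just visible. The tip seems 2–3 mm short of the dot's centre, so I measure it numerically.

Run:
```python
from h import *
f=cv2.imread("pics/w5f.png")[:,:,::-1].copy(); o=get_obs(); c=cam("wrist",o)
print("dot",proj(c,[.6178,.035,.118]),"tip if on TCP axis",proj(c,np.r_[o["eef_pos"][:2],.118]), "ball edge", proj(c,np.r_[o["eef_pos"][:2],.1205]))
print(blobs(f,(45,80,40),(85,255,255),(300,240,350,280),20))
g=cv2.cvtColor(f,cv2.COLOR_RGB2GRAY); print(g[254:282:1,312:338:1])
```

```text
dot [323.25309969 261.18926688] tip if on TCP axis [322.98614028 260.92560353] ball edge [323.01149982 262.65114995]
[([317, 255, 15, 13, 132], [324.0, 260.2])]
[[194 196 188 164 122  86  74  77  79  85  89  93  97 108 119 127 140 158
  167 176 186 189 191 192 192 188]
 [194 195 181 149 107  80  78  84  93  99 105 107 108 106 105 101 106 114
  123 139 159 169 176 186 189 183]
 [196 192 171 132  90  81  86  99 107 113 114 115 116 115 112 109 102  94
   90  99 112 125 141 159 167 168]
 [194 186 157 112  84  84  98 110 116 115 117 118 117 119 116 115 111 101
   89  80  80  87  99 113 127 143]
 [194 179 141  98  82  92 106 115 119 118 118 118 116 118 117 116 116 110
   97  82  75  76  78  84 104 137]
 [189 167 125  89  87 100 112 117 118 117 118 117 117 118 118 117 116 115
  104  88  79  77  76  86 114 149]
 [182 151 108  83  88 107 116 118 118 119 117 117 118 118 117 117 119 117
  109  95  81  76  78  93 128 161]
 [170 131  93  79  90 109 115 116 115 116 116 116 117 117 118 118 117 118
  112  95  81  77  83 106 141 172]
 [159 116  83  77  89 105 109 108 105 104 106 107 114 116 116 117 1
[... 1413 characters left out ...]
23 120 119
  121 140 171 188 190 190 190 191]
 [117 120 122 124 124 127 124 126 127 127 127 128 128 128 126 122 121 117
  118 136 166 184 190 190 189 190]
 [117 121 122 122 123 124 124 123 123 125 126 125 126 126 124 122 120 116
  117 129 158 181 188 190 191 191]
 [118 118 118 116 113 111 111 110 113 112 114 115 118 120 118 117 118 116
  115 124 149 176 189 191 188 190]
 [111 110 105  96  91  85  83  81  85  85  87  93  98 100 100 104 105 103
  105 114 142 173 188 190 190 191]
 [ 92  88  82  73  70  63  63  62  63  64  65  68  70  72  74  77  78  80
   80  95 126 160 181 187 192 192]
 [ 71  66  62  60  60  60  62  61  62  60  60  61  60  61  60  60  61  61
   63  70  97 133 160 179 188 192]]
```

{"method": "step_arm", "body": {"moves": [0.5, 0.5, 0.3, 0, 1, 1, 0.6, 0, 1.5, 1.5, 1, 0, 2, 1.5, 1, 0, 2, 1.5, 1, 0, 2, 1.5, 1, 0, 2, 1.5, 1, 0]}}

```text
time_s: 10.95
eef_pos: [0.6162, 0.037, 0.1834]
tcp_rot: [0.528, 3.097, 0.0]
wrist_force: [1.5, -2.0, 2.1]
finger_gap: 0.0166
gripper_force: 58.6
```

Run:
```python
from h import *
o=get_obs(); f=grab_frame("wrist"); cv2.imwrite("pics/w6f.png",f[:,:,::-1]); print(o["eef_pos"].round(4),o["tcp_rot"]); F=[]
for i in range(4): F.append(get_obs()["wrist_force"]); grab_frame("side")
print(np.mean(F,0),np.std(F,0))
g=cv2.cvtColor(f,cv2.COLOR_RGB2GRAY); print(g[258:274:1,312:336:1])
```

```text
[0.6162 0.037  0.1834] [5.27967072e-01 3.09652667e+00 3.31086474e-04]
[ 0.78765852 -0.87483774  1.56343001] [0.19578802 0.40953173 0.92689041]
[[172 130  91  78  75  79  84  90  94 100 110 122 128 143 161 169 176 187
  191 192 193 193 191 184]
 [156 113  82  77  82  91  98 103 107 106 106 105 102 110 115 125 142 163
  171 179 187 190 188 180]
 [142  97  80  83  95 104 112 114 114 116 114 113 108 104  95  91 100 115
  128 142 163 171 171 170]
 [126  89  82  95 106 113 117 118 119 118 117 117 117 113 104  93  83  82
   87 100 116 129 143 159]
 [110  83  87 103 113 116 118 117 116 115 117 117 116 117 113 102  88  78
   76  79  82 100 130 162]
 [ 95  83  96 110 116 118 115 111 107 107 107 109 116 118 117 111  96  81
   76  77  80 100 137 170]
 [ 87  84 102 114 117 112 103  93  86  84  85  93 104 114 117 112  98  82
   78  78  88 117 151 177]
 [ 81  85 103 115 113 101  86  74  66  65  64  72  89 107 115 113  99  84
   76  81  98 132 165 184]
 [ 76  84 104 112 108  88  71  61  59  57  57  60  75  97 110 112 100  83
   77  85 113 147 175 189]
 [ 76  81  98 107 103  82  66  61  63  64  64  61  68  87 107 107  95  81
   78  92 125 159 181 189]
 [ 75  80  91 103 102  87  77  80  88  90  88  85  77  87 103 102  90  78
   81 102 136 170 187 190]
 [ 74  76  86 100 106 102 102 107 113 118 117 111 100 102 106 101  88  78
   89 115 151 178 189 192]
 [ 75  81  92 104 115 118 119 123 126 127 127 124 121 120 116 105  93  85
   99 132 164 186 191 190]
 [ 83  93 105 115 122 125 126 124 127 129 128 127 126 127 123 117 105  99
  116 146 175 188 189 191]
 [ 95 108 118 120 124 124 125 126 127 127 128 128 128 126 124 121 114 112
  129 158 182 189 191 191]
 [107 117 122 123 123 126 125 126 126 127 127 128 127 126 125 123 119 118
  133 164 183 190 190 192]]
```

The needle is now centred on the green dot, within about 1 mm, and pushed in about 4 mm. I draw the first leg.

{"method": "step_arm", "body": {"moves": [-2.8, -1, 0, 0, -5.6, -2, 0, 0, -8.4, -3.1, 0, 0, -11.3, -4.1, 0, 0, -14.1, -5.1, 0, 0, -16.9, -6.2, 0, 0, -19.7, -7.2, 0, 0, -22.5, -8.2, 0, 0, -25.3, -9.3, 0, 0, -28.1, -10.3, 0, 0, -31, -11.3, 0, 0, -33.8, -12.4, 0, 0, -36.6, -13.4, 0, 0, -39.4, -14.4, 0, 0, -42.2, -15.4, 0, 0, -45, -16.5, 0, 0, -47.9, -17.5, 0, 0, -50.7, -18.5, 0, 0, -53.5, -19.6, 0, 0, -56.3, -20.6, 0, 0]}}

```text
time_s: 13.2
eef_pos: [0.6625, -0.0013, 0.1833]
tcp_rot: [0.528, 3.097, 0.0]
wrist_force: [-2.1, 1.7, 1.3]
finger_gap: 0.0164
gripper_force: 58.6
```

Run:
```python
from h import *
o=get_obs(); f=grab_frame("wrist"); cv2.imwrite("pics/w7f.png",f[:,:,::-1]); print(o["eef_pos"].round(4),o["tcp_rot"],o["wrist_force"]); o=get_obs();print(o["eef_pos"].round(4),o["wrist_force"])
c=cam("wrist",o)
print(blobs(f,(0,120,80),(8,255,255),(300,200,450,330),20), "expected red",proj(c,[.6870,.0249,.118]))
```

```text
[ 0.6625 -0.0013  0.1833] [5.28065070e-01 3.09688718e+00 6.22690972e-05] [-2.13135781  1.68513134  1.30406008]
[ 0.6631 -0.0019  0.1833] [-0.52812092  0.19132589  1.62649393]
[([374, 279, 15, 14, 167], [381.1, 285.5])] expected red [381.87489191 283.94358642]
```

{"method": "step_arm", "body": {"moves": [-1, 2.8, 0, 0, -2.1, 5.6, 0, 0, -3.1, 8.5, 0, 0, -4.1, 11.3, 0, 0, -5.1, 14.1, 0, 0, -6.2, 16.9, 0, 0, -7.2, 19.7, 0, 0, -8.2, 22.5, 0, 0, -9.2, 25.4, 0, 0, -10.3, 28.2, 0, 0, -11.3, 31, 0, 0, -12.3, 33.8, 0, 0, -12.3, 33.8, 0, 0, -12.3, 33.8, 0, 0, -12.3, 33.8, 0, 0, -12.3, 33.8, 0, 0]}}

```text
time_s: 14.85
eef_pos: [0.6858, 0.0278, 0.1836]
tcp_rot: [0.527, 3.096, 0.003]
wrist_force: [0.7, 1.2, 1.3]
finger_gap: 0.0164
gripper_force: 58.6
```

Run:
```python
from h import *
o=get_obs(); f=grab_frame("wrist"); print(o["eef_pos"].round(4),o["tcp_rot"],o["wrist_force"]); g=grab_frame("side"); o=get_obs();print(o["time_s"],o["eef_pos"].round(4),o["wrist_force"])
c=cam("side"); u=proj(c,o["eef_pos"]-[0,0,.05]).astype(int)
cv2.imwrite("pics/s8.png",np.hstack([cv2.resize(f[210:330,260:390],(400,369),interpolation=2),cv2.resize(g[u[1]-35:u[1]+35,u[0]-38:u[0]+38],(400,369),interpolation=2)])[:,:,::-1])
```

```text
[0.6858 0.0278 0.1836] [5.26946179e-01 3.09563346e+00 2.99972589e-03] [0.74199324 1.16545313 1.32362871]
14.95 [0.6856 0.0275 0.1836] [0.31069932 1.33978863 1.03735153]
```

View pics/s8.png

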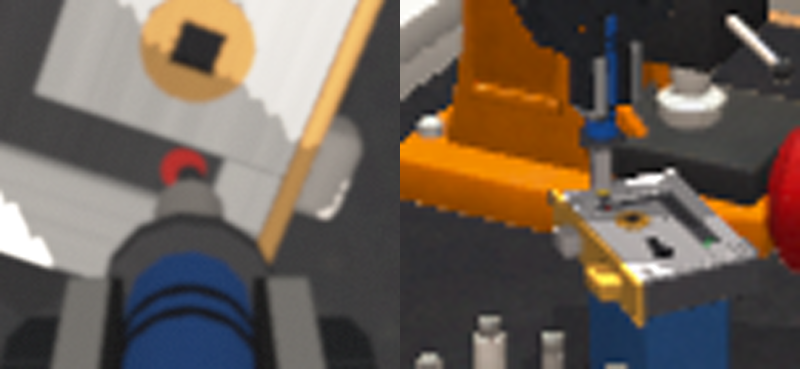

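The needle's end sits on the red dot about 1 mm from its centre (tip at (190,173), dot at (184,170) in the left half). The probe is upright and a little of the yellow ring still shows, so the needle is a bit under half-way in. I hand the job in.

```bash
python3 -c "
from rig import *
print(finish_job())"
```

```text
the job is handed in; nothing more can be done
None
```

I drew the probe along the groove from the green dot round the bend to the red dot and handed the job in at about 15 s. It is held upright with its point about 1 mm from the red dot's centre and the needle about 4 mm in; no verdict came back.

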